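# Slacken the belt gauge

## Task

Unlock the belt-length gauge: with a fingertip against the knurled rim of its black locking wheel, roll the wheel anticlockwise (seen from above) until the yellow mark first comes to the white pointer, then on through two more full turns, and leave the mark stopped at the pointer. Then push the freed carriage along its rails until it is fully home against the red stop. Only push and roll with the fingers: do not lift or tip anything, and leave the jar, the mug and the socket where they stand.

Things in the scene. Friction and masses are not known exactly. Their poses are not given: they have to be found in the camera images.
- rig: Belt-length gauge, bolted down at a varying place and yaw. Blue base 150 (x) x 380 (y) x 12 mm high; origin: centre of its underside, on the work surface, z up. Along y: grey bridge (116 x 44 mm, top 46 mm high) under the wheel at y = -120 mm; carriage; red stop; fixed pulley (64 mm across, top 68 mm high, at y = +150). Guide rails 24 mm high at x = +-26 mm.
- pointer (a point): Tip of the white pointer arm, top 50 mm high, which reaches from under the wheel towards the rig's +x; 106 mm from the wheel's axis, so it shows beyond the rim. Nothing fixed beside the wheel is higher than it.
- wheel_c (a point): Centre of the black locking wheel, on its upright axis at mid height of the rim: 69 mm above the work surface at joint 0, climbing 5 mm per anticlockwise turn. Disc 98 mm across, rim 26 mm high, with 24 upright half-round grey ribs 3.5 mm proud (105 mm over the ribs, 13 mm apart); steel hub 32 mm across, 6 mm above its top. Axes turn with the wheel.
- mark (a point): On the yellow stripe (30 x 7 mm) that runs radially on the wheel's top and down its rim; this point is 45 mm from the wheel's axis.
- wheel (a joint): Wheel angle in rad, growing anticlockwise seen from above and counting on over turns. 0: yellow mark first at the pointer; starts 0.4 to 1.7 short of it (negative). Two full turns past is 12.57; it can run 4 rad past that. Takes about 0.12 N m (2.5 N at the rim), stays where left. A pin under the wheel locks the carriage; it clears the bar at about 1.4 turns past 0.
- stop (a point): Middle of the -y face of the red stop block (60 mm along x, 36 mm high), at y = +90 mm in the rig's frame, 24 mm above the work surface; the end of the carriage's bar meets this face.
- pulley (a point): On the axis of the carriage's aluminium pulley, at its mid height, 49 mm up. Pulley 64 mm across, 30 mm tall, V groove. It stands on a loose steel bar 40 x 12 mm between the rails, 0.7 kg in all; the bar's end is 40 mm ahead (+y). Axes as the rig's. Starts locked at rig y = +10 mm (2 mm play), slides to +y, home at y = +50. 45 mm free between pulley and wheel ribs.
- jar: Bystander: glass jar with a red cap, 60 mm across, 85 mm high; origin at the centre of its underside.
- mug: Bystander: blue mug, 72 mm across, 85 mm high, with a handle; origin at the centre of its underside.
- socket: Bystander: steel drive socket standing up, 44 mm across, 50 mm high; origin at the centre of its underside.
- carriage: The same carriage (bar and pulley); origin on the pulley's axis at the underside of the bar, 12 mm above the work surface.
Mind the look-alikes: they are no part of the job. There is more than one size of the carriage; the job needs the middle-sized.

How it is judged:
By the outcome, as a careful person would: the job done as asked, in the order asked, and still so for the second after the job is handed in, with the robot touching nothing.
It also fails if it takes over 72 s, if anything falls off the work surface, if the arm or the gripper's body presses on something with over 40 N, if the wrist force passes 120 N, or if a joint passes its speed limit or range.

## Robot

A 7-joint arm with a two-finger parallel gripper is mounted at the origin on the work surface. World frame = base frame: x ahead of the robot, y to its left, z up, the work surface at z = 0. Lengths are in m, angles in rad, forces in N, time in s.
With the tool pointing down it reaches from about 0.425 to 0.925 m from the base axis. Payload 6.8 kg.
Tool frame: the origin (TCP) lies at the very end of the fingers, on their centre line; the grasp point (between the pads) lies 19 mm behind it; z points along the fingers, y is the line along which they close (so a half turn about z gives the same grasp; the last joint's range is limited). The gripper opens to 85 mm and grips with 20 to 120 N. Pads are 22 mm wide; open, the fingers measure 114 mm over their backs; the gripper's body (76 mm by 85 mm) begins 54 mm behind the grasp point. The pads swing forward as they close: fully open they stand 13 mm farther back than shut.
Start: joints at [1.012, 0.477, 0.022, 1.555, -0.011, 1.109, -0.083], TCP at [0.294, -0.608, 0.231] pointing down, gripper open.
Joint ranges: [-2.96, 2.96], [-0.34, 2.1], [-1.41, 1.46], [0.24, 2.44], [-1.37, 4.51], [0.17, 1.92], [-2.96, 2.96]. Speed limits (rad/s): [2.39, 2.39, 3.14, 3.14, 3.14, 3.14, 3.14].

## Interface

Orientations are given as a unit quaternion [w, x, y, z].
In Python, from station import bot gives the robot as it stands.
- The arm moves only by the tool apply_moves, never from a script. Its argument "deltas" is a list of rows, each a list of 3 entries, a list of its own where there are three numbers: the closure, from 0 (fully open) to 1 (shut), then the shift along the tool's x, y, z in units of 0.2 m (1.0 is 0.2 m), then the turn about the tool's z in units of 2 pi rad (1.0 is 2 pi rad). A call has 1 to 12 rows; each row is the pose to reach, as a shift and turn from the pose commanded when the call began, along the tool's axes at that moment, turning the shorter way round; what a row does not reach only later rows make up. A row lasts 1/10 s, in which the tool goes at most 50 mm and 8.59 degrees, less where a joint would pass 70% of its speed; a pose out of reach is approached as far as the arm can. A call with a number of a shift or a turn outside -1 to 1 is refused whole. A call with a gripper value outside its range is refused whole. The fingers move at their own pace and stop on an object; "squeeze" is the grip in N (left out, the last holds). Time passes only in rows, so rows that repeat a pose let the fingers close. It gives the time, the measured TCP pose, the force, the opening and the grip force at its end, in the units of the state.
- bot.get_obs(): the state, without advancing time (a new reading comes with each control period).
- bot.read_camera(name): name is "scene" or "top"; returns a dict with "color" (400x640x3 uint8, red, green, blue), "intrinsics" (3x3 intrinsics, pixels), "pose" (4x4, takes a point from camera to world coordinates). Camera axes: x right, y down, z forward; pixel columns grow to the right and rows downward; lengths in m; the calibration is good to about 2 mm. A picture is of the moment at which its call begins. There is no depth.
- bot.hand_in(): hands the job in; it is judged then, once.
Trained networks look in a picture, given as the dict that the camera call returned (one of the last four; its "shot" number tells which), for a name from the list of things; names that differ only in an ending like _2 or _b are one class to them, and where a whole thing is asked for, a point or a joint stands for the part that bears it (a point fixed in the world has none). Each returns a list of dicts, best first, with "confidence" (0 to 1); they miss things now and then, are a little off and sometimes report something else, mostly with a low value. They report only what shows in the picture. A call takes as long as a camera call. They do not tell look-alikes from the thing itself.
- bot.look_for(picture, target): "point" ([x, y, z] in m, in world coordinates, good to about 4 mm: the middle of the surface that is visible of it).
The state is a dict: "t": time; "q": joint angles; "joint_vel": joint speeds; "joint_torque": joint torques, N m; "eef_pos": TCP position; "tool_rot": TCP orientation; "contact_force": force on the tool from outside, world axes, zero at the start; "torque": the same for the moment, N m; "gripper_width": opening from 0.0 (shut) to 1.0 (fully open); "grasp_force": force on a finger pad.
Only numpy, scipy, OpenCV 4.12 (cv2) and the standard library are available. Lean on these libraries where they do the work, as an engineer would, in place of code of your own. Each camera call takes 0.05 s, during which the arm holds its last target. There are 200 camera calls.

## Working session

There is one attempt and no reset: what is moved stays moved. The work goes in short steps, Python scripts to look and compute and a tool call to move; the robot and the scene stay as the last step left them, time stands still between calls to the robot, and variables do not carry over. Pictures are saved under pics/ and viewed, at most 10 in all, crops included, and the job is handed in when it is done.

Besides the shell and the picture viewer there is one more tool, called after "Request:" in YAML: its name, and indented under it one key for each argument. apply_moves: Moves the arm, as the interface text tells. Its arguments: {"type":"object","properties":{"deltas":{"type":"array","items":{"type":"array"}},"squeeze":{"type":"number"}},"required":["deltas"]}

```bash
mkdir -p pics; python3 - <<'E'
from station import bot
import cv2
o=bot.get_obs();print({k:(o[k]) for k in("t","eef_pos","tool_rot","contact_force","gripper_width")})
for n in("top","scene"):
    p=bot.read_camera(n);cv2.imwrite(f"pics/{n}0.png",p["color"][:,:,::-1])
    print(n,p["intrinsics"],p["pose"])
    for t in("wheel_c","mark","pointer","pulley","stop","rig","jar","mug","socket"):
        print(t,[(d["point"],round(d["confidence"],2)) for d in bot.look_for(p,t)][:4])
E
```

```text
{'t': 0.0, 'eef_pos': array([ 0.29378185, -0.60702272,  0.23031722]), 'tool_rot': array([-9.07406643e-04,  9.74706562e-01,  2.23486511e-01, -2.72661891e-04]), 'contact_force': array([-0.30447401, -0.54520126, -0.88274357]), 'gripper_width': 1.0018032507283066}
top [[386.91145135   0.         327.44585542]
 [  0.         386.91145135 204.02872541]
 [  0.           0.           1.        ]] [[ 0.02127526 -0.99285364  0.1174266   0.43732386]
 [-0.99959803 -0.01892283  0.02111193  0.03741552]
 [-0.01873902 -0.11782856 -0.99285713  1.03245045]
 [ 0.          0.          0.          1.        ]]
wheel_c [([0.5559, -0.1163, 0.0795], 0.55)]
mark [([0.5573, -0.1171, 0.0752], 0.56)]
pointer [([0.5336, 0.0012, 0.0091], 0.96)]
pulley [([0.2991, 0.222, 0.0099], 0.93), ([0.268, -0.2144, 0.0178], 0.69), ([0.5405, -0.0027, 0.062], 0.58)]
stop [([0.5297, 0.0007, 0.0103], 0.89)]
rig [([0.5333, -0.0002, 0.0149], 0.57), ([0.7147, 0.1795, 0.0402], 0.54)]
jar [([0.7389, -0.002, 0.0887], 0.82)]
mug [([0.7134, 0.1782, 0.0401], 0.73)]
socket [([0.3764, 0.093, 0.0483], 0.48)]
scene [[394.16099988   0.         322.51407062]
 [  0.         394.16099988 198.99156939]
 [  0.           0.           1.        ]] [[ 0.84358277  0.44691652 -0.29771418  0.79205718]
 [ 0.53694797 -0.69434813  0.47913208 -0.36819229]
 [ 0.00741475 -0.56404459 -0.82571104  0.76057581]
 [ 0.          0.          0.          1.        ]]
wheel_c [([0.5642, -0.125, 0.0823], 0.88)]
mark [([0.5648, -0.1234, 0.0842], 0.69)]
pointer [([0.56, -0.0515, 0.0134], 0.84)]
pulley [([0.2748, -0.2229, 0.0177], 0.77), ([0.3072, 0.2226, 0.0117], 0.61), ([0.5429, -0.0083, 0.0641], 0.56)]
stop [([0.5606, -0.0555, 0.0144], 0.88)]
rig [([0.5635, -0.0548, 0.0109], 0.85)]
jar [([0.7581, -0.0197, 0.0824], 0.94)]
mug [([0.7059, 0.1667, 0.0521], 0.74), ([0.5413, -0.0079, 0.0699], 0.65)]
socket [([0.3871, 0.0884, 0.0425], 0.88)]
```

View pics/top0.png

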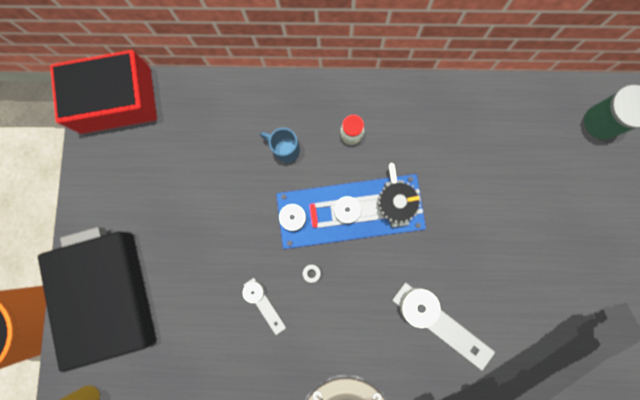

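View pics/scene0.png

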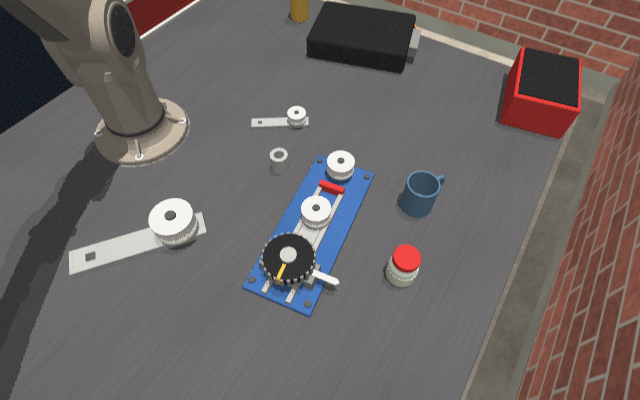

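The top view shows the fixed pulley at about (292,217), the rig's carriage pulley at (347,209) and the wheel hub at (400,201). The mark points right, ending near (419,198), and the pointer tip is at (392,165).

There are three carriage candidates: small at (253,292), large at (421,308), and the one between the rig's rails at (347,209). The last is the middle size and sits on the rig, so it fits. I'll confirm it in a crop and work out the rig's pose.

```bash
cat > h.py <<'E'
import numpy as np, cv2
from station import bot
def ray(p,uv,z):
    K,T=p["intrinsics"],p["pose"]; d=T[:3,:3]@np.linalg.solve(K,[uv[0],uv[1],1.]); o=T[:3,3]
    return o+d*(z-o[2])/d[2]
def proj(p,X):
    T=p["pose"]; c=T[:3,:3].T@(np.asarray(X)-T[:3,3]); u=p["intrinsics"]@c; return u[:2]/u[2]
def blob(p,lo,hi,box):
    u0,v0,u1,v1=box; m=cv2.inRange(cv2.cvtColor(p["color"],cv2.COLOR_RGB2HSV)[v0:v1,u0:u1],lo,hi)
    v,u=np.nonzero(m); return m,np.array([u.mean()+u0,v.mean()+v0]),len(u)
E
python3 - <<'E'
from h import *
p=bot.read_camera("top")
m,_,n=blob(p,(105,150,60),(125,255,255),(265,165,440,260))
cnt=np.vstack(cv2.findContours(m,0,2)[0]); r=cv2.minAreaRect(cnt)
r=((r[0][0]+265,r[0][1]+165),r[1],r[2]); 
c=[ray(p,q,.012) for q in cv2.boxPoints(r)]; C=np.mean(c,0)
print("base",C,[np.linalg.norm(c[i]-c[i-1]) for i in range(4)],r)
e=max([(c[i]-c[i-1]) for i in range(4)],key=np.linalg.norm); print("yaw",np.degrees(np.arctan2(e[1],e[0])))
for n,uv,z in(("fixed",(292,217),.068),("pul",(347,209.5),.064),("hub",(400,201.5),.087),("ptr",(392,165),.05)):print(n,ray(p,uv,z))
_,s,n=blob(p,(18,120,120),(32,255,255),(370,170,435,230));print("mark",s,n,ray(p,s,.081))
cr=cv2.resize(p["color"][150:270,260:440],None,fx=4.4,fy=4.4,interpolation=cv2.INTER_CUBIC);cv2.imwrite("pics/crop1.png",cr[:,:,::-1])
E
```

```text
base [ 0.54133785 -0.00124186  0.012     ] [np.float64(0.14514722846747988), np.float64(0.3809799640083331), np.float64(0.1450617789828158), np.float64(0.3746008552303488)] ((350.15782165527344, 210.93641662597656), (54.55962371826172, 142.68592834472656), 82.09283447265625)
yaw -80.95130626004824
fixed [0.51698499 0.14601829 0.068     ]
pul [0.53895045 0.00854656 0.064     ]
hub [ 0.55878613 -0.12042244  0.087     ]
ptr [ 0.65808155 -0.10610077  0.05      ]
mark [412.59649123 198.47368421] 57 [ 0.56768112 -0.15244235  0.081     ]
```

View pics/crop1.png

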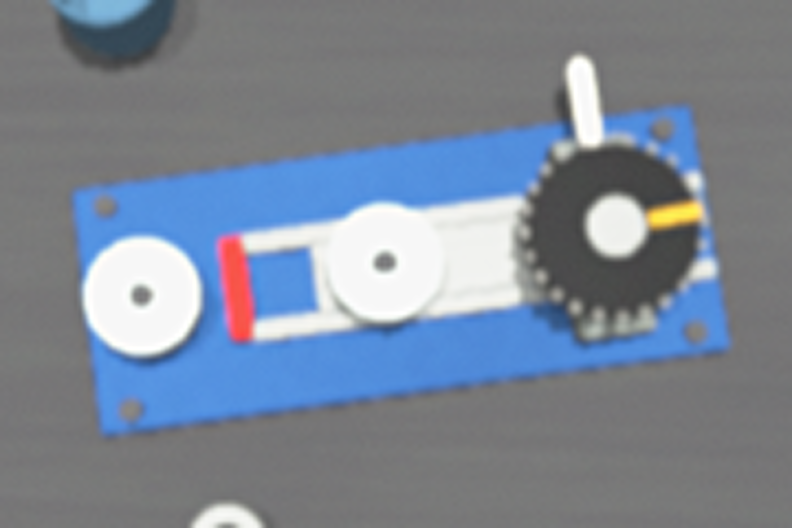

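The carriage in the rig is confirmed as the middle-sized one: its pulley is at crop (385,262), between the rails. The measured wheel-to-pulley distances are 130 and 270 mm, as specified. That puts the rig yaw at about 8.9° and the wheel at (0.559,-0.1205), with the wheel joint near -1.45. I'll approach the robot side of the wheel with the tool aligned to the rig.

Request:
apply_moves:
  deltas:
    - [1,[0.9,-0.88,0.1],0.047]
    - [1,[0.9,-0.88,0.1],0.047]
    - [1,[0.9,-0.88,0.1],0.047]
    - [1,[0.9,-0.88,0.1],0.047]
    - [1,[0.9,-0.88,0.1],0.047]
    - [1,[0.9,-0.88,0.1],0.047]
    - [1,[0.9,-0.88,0.1],0.047]
  squeeze: 30

```text
t: 1.75
eef_pos: [0.3802, -0.3696, 0.2116]
tool_rot: [0.0, 0.997, 0.079, 0.0]
contact_force: [-0.4, 0.0, 0.3]
gripper_width: 0.001
grasp_force: 0.0
```

```bash
cat >> h.py <<'E'
W=np.array([.559,-.1205]); YAW=np.radians(8.9); A=np.array([[np.cos(YAW),np.sin(YAW)],[-np.sin(YAW),np.cos(YAW)]])
def st():
    o=bot.get_obs(); w,x,y,z=o["tool_rot"]; xr=A@(o["eef_pos"][:2]-W)
    tx=np.degrees(np.arctan2(2*(x*y+w*z),1-2*(y*y+z*z)))
    print("t%.2f"%o["t"],"rel rig mm",(xr*1e3).round(1),"z",(o["eef_pos"][2]*1e3).round(1),"yaw",round(tx,1),"F rig",(A@o["contact_force"][:2]).round(1),o["contact_force"][2].round(1),"w",round(o["gripper_width"],2)); return o
def mark(tag=None):
    p=bot.read_camera("top"); _,s,n=blob(p,(18,120,120),(32,255,255),(370,170,435,230)) 
    X=ray(p,s,.085)[:2]-W; a=np.degrees(np.arctan2(X[1],X[0]))-8.9
    print("mark deg from pointer",round((a+180)%360-180,1),"n",n,"r",round(np.hypot(*X)*1e3)); return p
E
python3 -c "
from h import *
o=st()"
```

```text
t1.75 rel rig mm [-215.1 -218.4] z 211.6 yaw 9.1 F rig [-0.4  0.1] 0.3 w 0.0
```

Request:
apply_moves:
  deltas:
    - [1,[0.6,-1.0,0.4],0]
    - [1,[0.6,-1.0,0.4],0]
    - [1,[0.6,-1.0,0.4],0]
    - [1,[0.6,-1.0,0.4],0]
    - [1,[0.6,-1.0,0.4],0]
    - [1,[0.6,-1.0,0.72],0]
    - [1,[0.6,-1.0,0.72],0]
    - [1,[0.6,-1.0,0.72],0]

```text
t: 2.55
eef_pos: [0.4655, -0.1558, 0.0651]
tool_rot: [-0.0, 0.997, 0.077, -0.002]
contact_force: [-0.9, -0.7, 0.4]
gripper_width: 0.004
grasp_force: 0.0
```

```bash
python3 -c "
from h import *
o=st();mark()"
```

```text
t2.55 rel rig mm [-97.8 -20.4] z 65.1 yaw 8.8 F rig [-1.  -0.6] 0.4 w 0.0
mark deg from pointer -84.3 n 58 r 32
```

Request:
apply_moves:
  deltas:
    - [1,[0.1,-0.09,0],0]
    - [1,[0.14,-0.09,0],0]
    - [1,[0.15,-0.09,0],0]
    - [1,[0.16,-0.09,0],0]
    - [1,[0.17,-0.09,0],0]
    - [1,[0.17,-0.09,0],0]

```text
t: 3.2
eef_pos: [0.4978, -0.1322, 0.0675]
tool_rot: [0.0, 0.997, 0.077, 0.0]
contact_force: [0.5, -0.5, -0.1]
gripper_width: 0.002
grasp_force: 0.0
```

```bash
python3 -c "
from h import *
o=st();p=bot.read_camera('scene');c=p['color'][170:330,200:400];cv2.imwrite('pics/s1.png',cv2.resize(c,None,fx=3.6,fy=3.6,interpolation=2)[:,:,::-1])"
```

```text
t3.20 rel rig mm [-62.3  -2.1] z 67.5 yaw 8.9 F rig [ 0.4 -0.6] -0.1 w 0.0
```

View pics/s1.png

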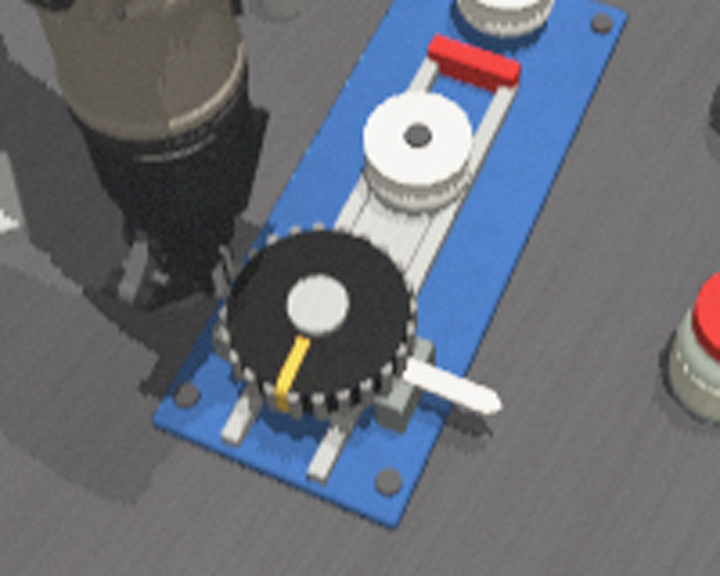

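The crop shows the finger just left of the rim at about (215,270), with no contact yet. I'll feel inward in small steps.

Request:
apply_moves:
  deltas:
    - [1,[0.005,-0.01,0],0]
    - [1,[0.01,-0.01,0],0]
    - [1,[0.015,-0.01,0],0]
    - [1,[0.015,-0.01,0],0]

```text
t: 3.65
eef_pos: [0.4983, -0.1295, 0.067]
tool_rot: [-0.0, 0.997, 0.077, -0.002]
contact_force: [-6.4, -1.7, 4.9]
gripper_width: -0.0
grasp_force: 3.1
```

```bash
python3 -c "
from h import *
o=st()"
```

```text
t3.65 rel rig mm [-61.4   0.5] z 67.0 yaw 8.9 F rig [-6.6 -0.7] 4.9 w -0.0
```

```bash
cat >> h.py <<'E'
def path(cmd,s0,n,step,a=9.5,b=13,R=48):
    "rows along the rounded rectangle, anticlockwise from (-x face, Y=0)"
    seg=np.pi/2*R; P=[]; c=[(-a,-b),(a,-b),(a,b),(-a,b)]
    for k in range(4):
        for t in np.linspace(0,np.pi/2,200): P.append((c[k][0]+R*np.cos(np.pi+k*np.pi/2+t),c[k][1]+R*np.sin(np.pi+k*np.pi/2+t)))
    P=np.array([(-a-R,0)]+P+[(-a-R,0)]); L=np.r_[0,np.cumsum(np.hypot(*np.diff(P,axis=0).T))]
    s=(s0+step*np.arange(1,n+1))%L[-1]; Q=np.c_[np.interp(s,L,P[:,0]),np.interp(s,L,P[:,1])]
    D=np.round((Q-cmd)*[1,-1]/200/.005)*.005
    print("L %.0f"%L[-1],"[["+"], [".join(f"1, [{x:.3f}, {y:.3f}, 0], 0" for x,y in D)+"]]"); print("end cmd",(cmd+D[-1]*200*[1,-1]).round(1).tolist(),"s",s0+n*step)
E
python3 -c "
from h import *
path(np.array([-58.5,1]),0,6,9)"
```

```text
L 392 [[1, [0.005, 0.050, 0], 0], [1, [0.005, 0.095, 0], 0], [1, [0.015, 0.140, 0], 0], [1, [0.030, 0.180, 0], 0], [1, [0.055, 0.220, 0], 0], [1, [0.085, 0.250, 0], 0]]
end cmd [-41.5, -49.0] s 54
```

Request:
apply_moves:
  deltas:
    - [1,[0.005,0.05,0],0]
    - [1,[0.005,0.095,0],0]
    - [1,[0.015,0.14,0],0]
    - [1,[0.03,0.18,0],0]
    - [1,[0.055,0.22,0],0]
    - [1,[0.085,0.25,0],0]

```text
t: 4.25
eef_pos: [0.5261, -0.1767, 0.0675]
tool_rot: [0.0, 0.997, 0.077, 0.0]
contact_force: [-0.1, 0.5, 0.6]
gripper_width: 0.002
grasp_force: 0.1
```

```bash
python3 -c "
from h import *
o=st();mark()
path(np.array([-41.5,-49]),54,6,9)"
```

```text
t4.25 rel rig mm [-41.2 -50.5] z 67.5 yaw 8.9 F rig [0.  0.5] 0.6 w 0.0
mark deg from pointer -64.8 n 56 r 33
L 392 [[1, [0.040, 0.025, 0], 0], [1, [0.080, 0.045, 0], 0], [1, [0.125, 0.055, 0], 0], [1, [0.170, 0.060, 0], 0], [1, [0.215, 0.060, 0], 0], [1, [0.260, 0.060, 0], 0]]
end cmd [10.5, -61.0] s 108
```

The mark moved 20°, but contact was lost at the corner, so the fingertip is smaller than assumed. I'll feel the -y side to size it.

Request:
apply_moves:
  deltas:
    - [1,[0.1,0.06,0],0]
    - [1,[0.21,0.06,0],0]
    - [1,[0.21,0.045,0],0]
    - [1,[0.21,0.03,0],0]
    - [1,[0.21,0.02,0],0]
    - [1,[0.21,0.02,0],0]

```text
t: 4.9
eef_pos: [0.5692, -0.1817, 0.0682]
tool_rot: [0.005, 0.997, 0.075, 0.002]
contact_force: [5.1, -19.0, -5.1]
gripper_width: -0.005
grasp_force: 9.4
```

```bash
python3 -c "
from h import *
o=st();mark()"
```

```text
t4.90 rel rig mm [  0.6 -62. ] z 68.2 yaw 8.6 F rig [  2.1 -19.6] -5.1 w -0.0
mark deg from pointer -41.4 n 41 r 36
```

```bash
sed -i 's/a=9.5,b=13,R=48/a=5,b=5,R=52/' h.py; python3 -c "
from h import *
path(np.array([0.5,-53]),92,9,9)"
```

```text
L 367 [[1, [0.045, 0.020, 0], 0], [1, [0.090, 0.010, 0], 0], [1, [0.130, -0.005, 0], 0], [1, [0.170, -0.025, 0], 0], [1, [0.205, -0.055, 0], 0], [1, [0.235, -0.090, 0], 0], [1, [0.255, -0.125, 0], 0], [1, [0.275, -0.170, 0], 0], [1, [0.280, -0.215, 0], 0]]
end cmd [56.5, -10.0] s 173
```

Request:
apply_moves:
  deltas:
    - [1,[0.045,0.02,0],0]
    - [1,[0.09,0.01,0],0]
    - [1,[0.13,-0.005,0],0]
    - [1,[0.17,-0.025,0],0]
    - [1,[0.205,-0.055,0],0]
    - [1,[0.235,-0.09,0],0]
    - [1,[0.255,-0.125,0],0]
    - [1,[0.275,-0.17,0],0]
    - [1,[0.28,-0.215,0],0]

```text
t: 5.85
eef_pos: [0.6224, -0.1237, 0.0694]
tool_rot: [0.002, 0.997, 0.077, 0.006]
contact_force: [12.5, -3.8, -3.9]
gripper_width: -0.0
grasp_force: 5.8
```

```bash
python3 -c "
from h import *
o=st();mark()
path(np.array([56.5,-10]),173,12,9)"
```

```text
t5.85 rel rig mm [ 62.2 -12.9] z 69.4 yaw 8.9 F rig [11.8 -5.7] -3.9 w -0.0
mark deg from pointer 45.2 n 45 r 36
L 367 [[1, [0.000, -0.045, 0], 0], [1, [0.000, -0.090, 0], 0], [1, [-0.005, -0.135, 0], 0], [1, [-0.020, -0.175, 0], 0], [1, [-0.040, -0.215, 0], 0], [1, [-0.065, -0.250, 0], 0], [1, [-0.100, -0.280, 0], 0], [1, [-0.135, -0.305, 0], 0], [1, [-0.180, -0.325, 0], 0], [1, [-0.220, -0.335, 0], 0], [1, [-0.265, -0.335, 0], 0], [1, [-0.310, -0.335, 0], 0]]
end cmd [-5.5, 57.0] s 281
```

It drives well: 86° for 81 mm of path. I'll carry on with the orbit.

Request:
apply_moves:
  deltas:
    - [1,[0,-0.045,0],0]
    - [1,[0,-0.09,0],0]
    - [1,[-0.005,-0.135,0],0]
    - [1,[-0.02,-0.175,0],0]
    - [1,[-0.04,-0.215,0],0]
    - [1,[-0.065,-0.25,0],0]
    - [1,[-0.1,-0.28,0],0]
    - [1,[-0.135,-0.305,0],0]
    - [1,[-0.18,-0.325,0],0]
    - [1,[-0.22,-0.335,0],0]
    - [1,[-0.265,-0.335,0],0]
    - [1,[-0.31,-0.335,0],0]

```text
t: 7.1
eef_pos: [0.5485, -0.0567, 0.0695]
tool_rot: [-0.004, 0.997, 0.081, 0.004]
contact_force: [1.0, 19.3, 11.5]
gripper_width: 0.002
grasp_force: 9.4
```

```bash
python3 -c "
from h import *
o=st();mark()
path(np.array([-5.5,57]),281,12,10)"
```

```text
t7.10 rel rig mm [-0.5 64.6] z 69.5 yaw 9.3 F rig [ 4. 19.] 11.5 w 0.0h.py:10: RuntimeWarning: Mean of empty slice.
  v,u=np.nonzero(m); return m,np.array([u.mean()+u0,v.mean()+v0]),len(u)
  ret = ret.dtype.type(ret / rcount)
Traceback (most recent call last):
  File "h.py", line 19, in mark
    print("mark deg from pointer",round((a+180)%360-180,1),"n",n,"r",round(np.hypot(*X)*1e3)); return p
                                                                     ~~~~~^^^^^^^^^^^^^^^^^^
ValueError: cannot convert float NaN to integer
```

```bash
python3 - <<'E'
s=open('h.py').read()
s=s.replace('''def mark(tag=None):
    p=bot.read_camera("top"); _,s,n=blob(p,(18,120,120),(32,255,255),(370,170,435,230)) ''','''def mark(cam="top",z=.085):
    p=bot.read_camera(cam); u,v=proj(p,[*W,.08]).astype(int); r=35
    m=cv2.inRange(cv2.cvtColor(p["color"],cv2.COLOR_RGB2HSV)[v-r:v+r,u-r:u+r],(18,120,120),(32,255,255))
    q=np.argwhere(m)[:,::-1]; n=len(q)
    if n<8: print(cam,"hidden",n); return p
    s=q.mean(0)+[u-r,v-r]''').replace('ray(p,s,.085)','ray(p,s,z)').replace('print("mark','print(cam,"mark')
open('h.py','w').write(s)
E
python3 -c "
from h import *
mark();mark('scene')
path(np.array([-5.5,57]),281,12,10)"
```

```text
top hidden 0
scene mark deg from pointer 172.6 n 61 r 31
L 367 [[1, [-0.050, 0.005, 0], 0], [1, [-0.100, 0.020, 0], 0], [1, [-0.145, 0.045, 0], 0], [1, [-0.180, 0.075, 0], 0], [1, [-0.215, 0.115, 0], 0], [1, [-0.235, 0.160, 0], 0], [1, [-0.250, 0.205, 0], 0], [1, [-0.255, 0.255, 0], 0], [1, [-0.260, 0.305, 0], 0], [1, [-0.255, 0.355, 0], 0], [1, [-0.240, 0.405, 0], 0], [1, [-0.215, 0.450, 0], 0]]
end cmd [-48.5, -33.0] s 401
```

Request:
apply_moves:
  deltas:
    - [1,[-0.05,0.005,0],0]
    - [1,[-0.1,0.02,0],0]
    - [1,[-0.145,0.045,0],0]
    - [1,[-0.18,0.075,0],0]
    - [1,[-0.215,0.115,0],0]
    - [1,[-0.235,0.16,0],0]
    - [1,[-0.25,0.205,0],0]
    - [1,[-0.255,0.255,0],0]
    - [1,[-0.26,0.305,0],0]
    - [1,[-0.255,0.355,0],0]
    - [1,[-0.24,0.405,0],0]
    - [1,[-0.215,0.45,0],0]

```text
t: 8.45
eef_pos: [0.513, -0.1627, 0.067]
tool_rot: [0.0, 0.997, 0.077, -0.003]
contact_force: [-6.9, -1.7, 4.2]
gripper_width: -0.003
grasp_force: 3.4
```

```bash
python3 -c "
from h import *
st();mark();mark('scene')
path(np.array([-48.5,-33]),401,12,10)"
```

```text
t8.45 rel rig mm [-52.  -34.6] z 67.0 yaw 8.8 F rig [-7.1 -0.6] 4.2 w -0.0
top mark deg from pointer -44.1 n 56 r 35
scene mark deg from pointer -39.1 n 92 r 38
L 367 [[1, [0.030, 0.040, 0], 0], [1, [0.065, 0.070, 0], 0], [1, [0.110, 0.095, 0], 0], [1, [0.155, 0.115, 0], 0], [1, [0.205, 0.120, 0], 0], [1, [0.255, 0.120, 0], 0], [1, [0.305, 0.115, 0], 0], [1, [0.355, 0.105, 0], 0], [1, [0.400, 0.085, 0], 0], [1, [0.440, 0.055, 0], 0], [1, [0.475, 0.020, 0], 0], [1, [0.500, -0.025, 0], 0]]
end cmd [51.5, -28.0] s 521
```

Request:
apply_moves:
  deltas:
    - [1,[0.03,0.04,0],0]
    - [1,[0.065,0.07,0],0]
    - [1,[0.11,0.095,0],0]
    - [1,[0.155,0.115,0],0]
    - [1,[0.205,0.12,0],0]
    - [1,[0.255,0.12,0],0]
    - [1,[0.305,0.115,0],0]
    - [1,[0.355,0.105,0],0]
    - [1,[0.4,0.085,0],0]
    - [1,[0.44,0.055,0],0]
    - [1,[0.475,0.02,0],0]
    - [1,[0.5,-0.025,0],0]

```text
t: 9.75
eef_pos: [0.6184, -0.1448, 0.0688]
tool_rot: [0.003, 0.997, 0.076, 0.005]
contact_force: [8.2, -7.3, -2.6]
gripper_width: -0.0
grasp_force: 5.2
```

```bash
python3 -c "
from h import *
st();mark();mark('scene')
path(np.array([51.5,-28]),521,12,10)"
```

```text
t9.75 rel rig mm [ 54.9 -33.2] z 68.8 yaw 8.8 F rig [ 6.9 -8.5] -2.6 w -0.0
top mark deg from pointer 87.4 n 50 r 35
scene hidden 0
L 367 [[1, [0.020, -0.045, 0], 0], [1, [0.025, -0.095, 0], 0], [1, [0.030, -0.145, 0], 0], [1, [0.025, -0.195, 0], 0], [1, [0.015, -0.245, 0], 0], [1, [-0.005, -0.290, 0], 0], [1, [-0.030, -0.330, 0], 0], [1, [-0.065, -0.365, 0], 0], [1, [-0.110, -0.395, 0], 0], [1, [-0.155, -0.415, 0], 0], [1, [-0.205, -0.425, 0], 0], [1, [-0.255, -0.425, 0], 0]]
end cmd [0.5, 57.0] s 641
```

Request:
apply_moves:
  deltas:
    - [1,[0.02,-0.045,0],0]
    - [1,[0.025,-0.095,0],0]
    - [1,[0.03,-0.145,0],0]
    - [1,[0.025,-0.195,0],0]
    - [1,[0.015,-0.245,0],0]
    - [1,[-0.005,-0.29,0],0]
    - [1,[-0.03,-0.33,0],0]
    - [1,[-0.065,-0.365,0],0]
    - [1,[-0.11,-0.395,0],0]
    - [1,[-0.155,-0.415,0],0]
    - [1,[-0.205,-0.425,0],0]
    - [1,[-0.255,-0.425,0],0]

```text
t: 11.05
eef_pos: [0.5551, -0.0553, 0.0699]
tool_rot: [-0.004, 0.997, 0.081, 0.005]
contact_force: [-0.0, 21.8, 12.9]
gripper_width: -0.002
grasp_force: 10.4
```

```bash
python3 -c "
from h import *
st();mark('top',.09);mark('scene',.09)
path(np.array([.5,57]),641,7,10)"
```

```text
t11.05 rel rig mm [ 6.3 65. ] z 69.9 yaw 9.3 F rig [ 3.3 21.5] 12.9 w -0.0
top hidden 0
scene mark deg from pointer -120.5 n 72 r 33
L 367 [[1, [-0.050, 0.000, 0], 0], [1, [-0.100, 0.010, 0], 0], [1, [-0.145, 0.030, 0], 0], [1, [-0.185, 0.055, 0], 0], [1, [-0.225, 0.090, 0], 0], [1, [-0.250, 0.130, 0], 0], [1, [-0.275, 0.175, 0], 0]]
end cmd [-54.5, 22.0] s 711
```

Request:
apply_moves:
  deltas:
    - [1,[-0.05,0,0],0]
    - [1,[-0.1,0.01,0],0]
    - [1,[-0.145,0.03,0],0]
    - [1,[-0.185,0.055,0],0]
    - [1,[-0.225,0.09,0],0]
    - [1,[-0.25,0.13,0],0]
    - [1,[-0.275,0.175,0],0]
    - [1,[-0.275,0.175,0],0]

```text
t: 11.95
eef_pos: [0.4974, -0.1077, 0.0666]
tool_rot: [-0.001, 0.997, 0.077, -0.004]
contact_force: [-10.6, 2.8, 6.9]
gripper_width: -0.001
grasp_force: 5.1
```

```bash
python3 -c "
from h import *
st();mark('top',.09);mark('scene',.09)
path(np.array([-54.5,22]),711,5,5)"
```

```text
t11.95 rel rig mm [-58.9  22.2] z 66.6 yaw 8.9 F rig [-10.    4.4] 6.9 w -0.0
top mark deg from pointer -39.3 n 13 r 45
scene mark deg from pointer -36.3 n 95 r 38
L 367 [[1, [-0.005, 0.025, 0], 0], [1, [-0.010, 0.050, 0], 0], [1, [-0.010, 0.075, 0], 0], [1, [-0.010, 0.100, 0], 0], [1, [-0.010, 0.125, 0], 0]]
end cmd [-56.5, -3.0] s 736
```

Request:
apply_moves:
  deltas:
    - [1,[-0.005,0.025,0],0]
    - [1,[-0.01,0.05,0],0]
    - [1,[-0.01,0.075,0],0]
    - [1,[-0.01,0.1,0],0]
    - [1,[-0.01,0.125,0],0]
    - [1,[-0.01,0.125,0],0]

```text
t: 12.65
eef_pos: [0.4998, -0.1341, 0.0666]
tool_rot: [0.0, 0.997, 0.077, -0.003]
contact_force: [-8.9, -2.4, 6.4]
gripper_width: 0.001
grasp_force: 4.7
```

```bash
cat >> h.py <<'E'
def axis(cam):
    "angle of the yellow stripe about the hub, against the pointer arm, fitted along the stripe"
    p=bot.read_camera(cam); u,v=proj(p,[*W,.09]).astype(int); r=45
    big=cv2.resize(p["color"][v-r:v+r,u-r:u+r],None,fx=6,fy=6,interpolation=2); hs=cv2.cvtColor(big,cv2.COLOR_RGB2HSV)
    q=np.argwhere(cv2.inRange(hs,(18,110,110),(32,255,255)))[:,::-1]/6-.42+[u-r,v-r]
    X=np.array([ray(p,t,.0915)[:2] for t in q]); X=(X-W)@A.T*1e3; X=X[np.hypot(*X.T)<47]; 
    print(cam,len(X),"centroid",X.mean(0).round(1),"ang",np.degrees(np.arctan2(X.mean(0)[1],X.mean(0)[0])).round(1),"slope",np.degrees(np.arctan(np.polyfit(X[:,0],X[:,1],1)[0])).round(1)); return p,big
E
python3 -c "
from h import *
st();p,b=axis('top');q,c=axis('scene')
cv2.imwrite('pics/end1.png',np.hstack([cv2.resize(b,(390,390)),cv2.resize(c,(390,390))])[:,:,::-1])
path(np.array([-56.5,-3]),736,5,5)"
```

```text
t12.65 rel rig mm [-60.6  -4.3] z 66.6 yaw 8.8 F rig [-9.2 -1. ] 6.4 w 0.0
top 1912 centroid [33.2 -6.2] ang -10.6 slope -9.5
scene 2380 centroid [33.4 -4.4] ang -7.6 slope -10.6
L 367 [[1, [-0.000, 0.025, 0], 0], [1, [0.000, 0.050, 0], 0], [1, [0.005, 0.070, 0], 0], [1, [0.010, 0.095, 0], 0], [1, [0.020, 0.120, 0], 0]]
end cmd [-52.5, -27.0] s 761
```

View pics/end1.png

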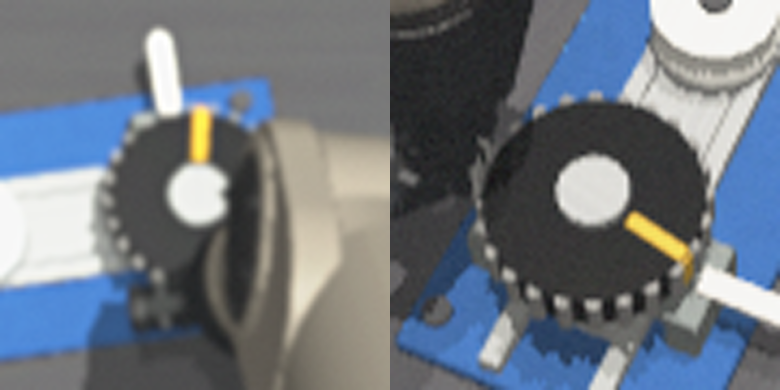

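In the left crop the mark is at (200,135), about 10° short of the pointer at (160,70). The scene view agrees. It needs a short 9 mm stroke.

Request:
apply_moves:
  deltas:
    - [1,[0,0.025,0],0]
    - [1,[0,0.045,0],0]
    - [1,[0,0.045,0],0]
    - [1,[0,0.045,0],0]

```text
t: 13.15
eef_pos: [0.503, -0.1423, 0.0667]
tool_rot: [0.0, 0.997, 0.077, -0.002]
contact_force: [-5.8, -1.1, -1.8]
gripper_width: -0.001
grasp_force: 2.9
```

```bash
python3 -c "
from h import *
st();axis('top');axis('scene')"
```

```text
t13.15 rel rig mm [-58.7 -12.9] z 66.7 yaw 8.9 F rig [-5.9 -0.2] -1.8 w -0.0
top 1903 centroid [33.9 -1.3] ang -2.2 slope -2.9
scene 2393 centroid [33.9  0.5] ang 0.8 slope -2.5
```

Request:
apply_moves:
  deltas:
    - [1,[0,0.01,0],0]
    - [1,[0,0.01,0],0]
    - [1,[-0.03,0.01,0],0]
    - [1,[-0.1,0.01,0],0]
    - [1,[-0.15,0.01,0],0]
    - [1,[-0.15,0.01,-0.3],0]
    - [1,[-0.15,0.5,-0.4],0]
    - [1,[-0.15,0.9,-0.4],0]
    - [1,[-0.15,0.9,-0.4],0]
    - [1,[-0.15,0.9,-0.4],0]

```text
t: 14.25
eef_pos: [0.5022, -0.3289, 0.1487]
tool_rot: [0.002, 0.997, 0.076, 0.001]
contact_force: [-0.0, -0.1, 0.3]
gripper_width: 0.003
grasp_force: 0.0
```

```bash
python3 -c "
from h import *
st();p,b=axis('top');q,c=axis('scene')
def hub(p,z,lo,hi,ctr,r):
    u,v=proj(p,ctr).astype(int); im=cv2.resize(p['color'][v-r:v+r,u-r:u+r],None,fx=6,fy=6,interpolation=2)
    m=cv2.inRange(cv2.cvtColor(im,cv2.COLOR_RGB2HSV),lo,hi); n,l,s,ce=cv2.connectedComponentsWithStats(m)
    k=l[m.shape[0]//2,m.shape[1]//2]; return ray(p,ce[k]/6-.42+[u-r,v-r],z)[:2],s[k][4]/36
for x in(p,q):
    h,n=hub(x,.098,(0,0,120),(180,60,255),[*W,.098],14); print('hub',h,(A@(h-W)*1e3).round(1),n)
    pu=W+A.T@[0,.13]; h,n=hub(x,.064,(0,0,0),(180,255,130),[*pu,.064],20); print('pulley hole',h,(A@(h-W)*1e3).round(1),n)
cv2.imwrite('pics/end2.png',np.hstack([cv2.resize(b,(390,390)),cv2.resize(c,(390,390))])[:,:,::-1])"
```

```text
t14.25 rel rig mm [ -88.4 -197.1] z 148.7 yaw 8.7 F rig [-0.1 -0. ] 0.3 w 0.0
top 1902 centroid [33.7 -0.4] ang -0.7 slope -1.8
scene 2422 centroid [33.8  1.4] ang 2.3 slope -2.0
hub [ 0.56018515 -0.11966159] [1.3 0.6] 180.0
pulley hole [0.54008187 0.00862233] [  1.3 130.5] 3.138888888888889
hub [ 0.56160605 -0.11908011] [2.8 1. ] 228.19444444444446
pulley hole [0.54028523 0.00994668] [  1.7 131.8] 31.47222222222222
```

View pics/end2.png

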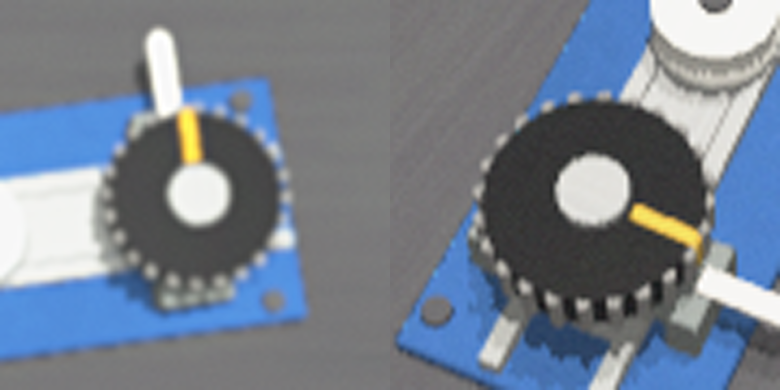

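Both views show the mark in line with the pointer arm, within about 2°, and my count gives two full turns past the first meeting. Next I'll lower into the gap behind the carriage pulley.

Request:
apply_moves:
  deltas:
    - [1,[0.2,-0.2,0],0]
    - [1,[0.44,-0.4,0],0]
    - [1,[0.44,-0.65,0],0]
    - [1,[0.44,-0.9,0],0]
    - [1,[0.44,-1.0,0],0]
    - [1,[0.44,-1.0,0],0]
    - [1,[0.44,-1.0,0],0]

```text
t: 15.05
eef_pos: [0.5583, -0.1117, 0.1476]
tool_rot: [0.0, 0.997, 0.079, 0.0]
contact_force: [0.5, -0.6, -0.7]
gripper_width: 0.0
grasp_force: 0.0
```

```bash
python3 -c "
from h import *
st()"
```

```text
t15.05 rel rig mm [0.6 8.8] z 147.6 yaw 9.1 F rig [ 0.4 -0.6] -0.7 w 0.0
```

Request:
apply_moves:
  deltas:
    - [1,[0,-0.2,0],0]
    - [1,[0,-0.335,0],0]
    - [1,[0,-0.335,0],0]
    - [1,[0,-0.335,0.15],0]
    - [1,[0,-0.335,0.3],0]
    - [1,[0,-0.335,0.42],0]
    - [1,[0,-0.335,0.515],0]
    - [1,[0,-0.335,0.515],0]
    - [1,[0,-0.335,0.515],0]

```text
t: 15.95
eef_pos: [0.5528, -0.0449, 0.047]
tool_rot: [-0.001, 0.997, 0.078, 0.004]
contact_force: [1.6, 9.7, 15.1]
gripper_width: 0.002
grasp_force: 7.2
```

```bash
python3 -c "
from h import *
st();axis('top')"
```

```text
t15.95 rel rig mm [ 5.6 75.7] z 47.0 yaw 9.0 F rig [3.1 9.4] 15.1 w 0.0Traceback (most recent call last):
  File "<string>", line 3, in <module>
    st();axis('top')
         ~~~~^^^^^^^
  File "h.py", line 38, in axis
    X=np.array([ray(p,t,.0915)[:2] for t in q]); X=(X-W)@A.T*1e3; X=X[np.hypot(*X.T)<47];
                                                    ~^~
ValueError: operands could not be broadcast together with shapes (0,) (2,)
```

The finger's wider upper part is touching the wheel. I'll move it away towards the pulley and check.

Request:
apply_moves:
  deltas:
    - [1,[0.01,-0.03,-0.03],0]
    - [1,[0.0,-0.05,-0.03],0]
    - [1,[0,-0.06,0],0]
    - [1,[0,-0.07,0],0]
    - [1,[0,-0.07,0],0]

```text
t: 16.5
eef_pos: [0.5461, -0.036, 0.0437]
tool_rot: [0.001, 0.997, 0.076, -0.0]
contact_force: [2.1, -4.9, 0.5]
gripper_width: 0.0
grasp_force: 2.7
```

```bash
python3 -c "
from h import *
st();p,c=axis('scene')
u,v=proj(p,[*(W+A.T@[0,.06]),.06]).astype(int)
cv2.imwrite('pics/gap.png',cv2.resize(p['color'][v-60:v+70,u-70:u+70],None,fx=4.4,fy=4.4,interpolation=2)[:,:,::-1])"
```

```text
t16.50 rel rig mm [ 0.3 85.5] z 43.7 yaw 8.7 F rig [ 1.3 -5.2] 0.5 w 0.0
scene 2410 centroid [33.7 -2. ] ang -3.4 slope -7.3
```

View pics/gap.png

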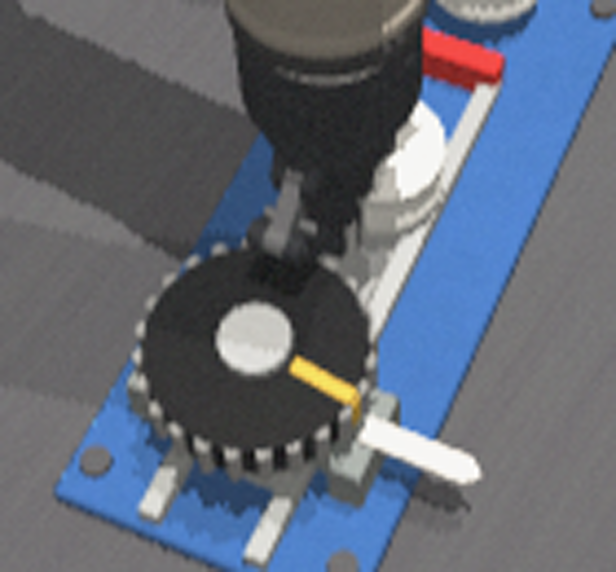

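The finger drifted the wheel back to roughly -7°. I'll re-align it before pushing, rising to rim height and rolling it a few mm from this side.

Request:
apply_moves:
  deltas:
    - [1,[0.01,0.01,-0.06],0]
    - [1,[0.02,0.01,-0.12],0]
    - [1,[0.02,0.01,-0.12],0]
    - [1,[0.02,0.09,-0.12],0]
    - [1,[0.02,0.13,-0.12],0]
    - [1,[0.02,0.15,-0.12],0]
    - [1,[0.02,0.15,-0.12],0]
    - [1,[0.005,0.15,-0.12],0]
    - [1,[-0.01,0.15,-0.12],0]
    - [1,[-0.01,0.15,-0.12],0]

```text
t: 17.55
eef_pos: [0.5492, -0.0557, 0.0689]
tool_rot: [-0.003, 0.997, 0.08, 0.001]
contact_force: [-2.5, 15.8, 7.1]
gripper_width: -0.002
grasp_force: 8.2
```

```bash
python3 -c "
from h import *
st();axis('scene')"
```

```text
t17.55 rel rig mm [ 0.3 65.5] z 68.9 yaw 9.2 F rig [ 0. 16.] 7.1 w -0.0
scene 2400 centroid [33.8  0.9] ang 1.5 slope -2.4
```

Request:
apply_moves:
  deltas:
    - [1,[-0.0125,0,0],0]
    - [1,[-0.0125,0,0],0]
    - [1,[-0.0125,-0.05,0],0]
    - [1,[-0.0125,-0.125,0],0]
    - [1,[0,-0.125,0],0]
    - [1,[0,-0.125,0],0]
    - [1,[0,-0.125,0.04],0]
    - [1,[0,-0.13,0.08],0]
    - [1,[0,-0.135,0.11],0]
    - [1,[0,-0.135,0.11],0]

```text
t: 18.6
eef_pos: [0.5436, -0.0364, 0.0449]
tool_rot: [0.0, 0.997, 0.078, -0.001]
contact_force: [0.5, -0.4, 0.3]
gripper_width: 0.0
grasp_force: 0.1
```

```bash
python3 -c "
from h import *
st();axis('scene')"
```

```text
t18.60 rel rig mm [-2.2 85.4] z 44.9 yaw 8.9 F rig [ 0.5 -0.5] 0.3 w 0.0
scene 2428 centroid [33.8  2.5] ang 4.3 slope 0.9
```

The wheel is aligned (about +1°) and the finger stands freely behind the pulley. Now I'll push.

Request:
apply_moves:
  deltas:
    - [1,[0.015,-0.03,0],0]
    - [1,[0.015,-0.06,0],0]
    - [1,[0.015,-0.09,0],0]
    - [1,[0.015,-0.12,0],0]
    - [1,[0.015,-0.15,0],0]
    - [1,[0.015,-0.18,0],0]
    - [1,[0.015,-0.21,0],0]
    - [1,[0.015,-0.23,0],0]
    - [1,[0.015,-0.24,0],0]
    - [1,[0.015,-0.25,0],0]
    - [1,[0.015,-0.25,0],0]

```text
t: 19.75
eef_pos: [0.5394, 0.0042, 0.0465]
tool_rot: [0.005, 0.997, 0.074, -0.001]
contact_force: [0.5, -23.7, 2.5]
gripper_width: -0.004
grasp_force: 11.4
```

```bash
python3 -c "
from h import *
st()"
```

```text
t19.75 rel rig mm [-1.000e-01  1.262e+02] z 46.5 yaw 8.5 F rig [ -3.2 -23.5] 2.5 w -0.0
```

It met 23 N after about 41 mm of travel, so it is home. Back off and lift clear, then check.

Request:
apply_moves:
  deltas:
    - [1,[0,0,0],0]
    - [1,[0,0.04,0],0]
    - [1,[0,0.09,0],0]
    - [1,[0,0.1,0],0]
    - [1,[0,0.1,-0.2],0]
    - [1,[0,0.1,-0.45],0]
    - [1,[-0.3,0.3,-0.7],0]
    - [1,[-0.6,0.7,-0.8],0]
    - [1,[-0.6,1.0,-0.8],0]
    - [1,[-0.6,1.0,-0.8],0]
    - [1,[-0.6,1.0,-0.8],0]
    - [1,[-0.6,1.0,-0.8],0]

```text
t: 20.95
eef_pos: [0.4513, -0.2073, 0.2076]
tool_rot: [0.001, 0.997, 0.074, 0.001]
contact_force: [0.0, -0.4, 0.2]
gripper_width: 0.004
grasp_force: 0.0
```

Request:
apply_moves:
  deltas:
    - [1,[-0.3,0.5,0],0]
    - [1,[-0.3,1.0,0],0]
    - [1,[-0.3,1.0,0],0]
    - [1,[-0.3,1.0,0],0]
    - [1,[-0.3,1.0,0],0]
    - [1,[-0.3,1.0,0],0]

```text
t: 21.55
eef_pos: [0.4241, -0.4101, 0.2058]
tool_rot: [-0.0, 0.997, 0.077, -0.0]
contact_force: [0.5, 1.6, 0.1]
gripper_width: 0.001
grasp_force: 0.0
```

```bash
python3 -c "
from h import *
st();p,b=axis('top');q,c=axis('scene')
for x in('jar','mug','socket'):print(x,[d['point'] for d in bot.look_for(q,x)][:1])
cv2.imwrite('pics/fin.png',np.hstack([cv2.resize(p['color'][150:270,260:440],(540,360),interpolation=2),cv2.resize(c,(250,250)) if 0 else cv2.resize(c,(250,360))])[:,:,::-1])"
```

```text
t21.55 rel rig mm [-178.1 -265.3] z 205.8 yaw 8.8 F rig [0.7 1.5] 0.1 w 0.0
top 1906 centroid [33.8  0.7] ang 1.2 slope -0.1
scene 2398 centroid [33.8  2.5] ang 4.3 slope 0.8
jar [[0.7557, -0.0208, 0.0815]]
mug [[0.7073, 0.1628, 0.0536]]
socket [[0.385, 0.0863, 0.0421]]
```

View pics/fin.png

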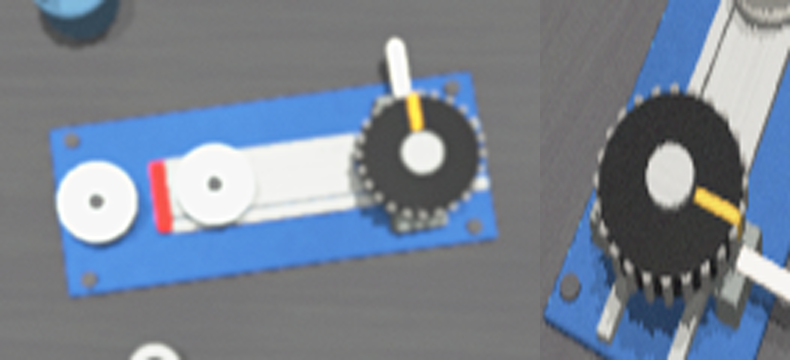

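The bar meets the red stop: the pulleys at (214,184) and (96,201) are 100 mm apart, as they should be at home. The mark at (414,110) is in line with the pointer, and the bystanders haven't moved.

```bash
python3 -c "
from station import bot
print(bot.hand_in())"
```

```text
the job is handed in; nothing more can be done
None
```

The job is handed in: the wheel went two full turns past first alignment and stopped with the mark within about 1° of the pointer, then the carriage was pushed home against the red stop; before that push the finger caught the wheel and turned it back a few degrees, so I rolled it into line again.

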